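# Lay a breakfast place around the copper bowl

## Robot

A 6-joint arm with a two-finger parallel gripper is mounted at the origin on the work surface. World frame = base frame: x ahead of the robot, y to its left, z up, the work surface at z = 0. Lengths are in mm, angles in rad, forces in N, time in s.
With the tool pointing down it reaches from about 325 to 775 mm from the base axis. Payload 5.5 kg.
Tool frame: the origin (TCP) lies midway between the tips of the shut fingers; the grasp point (between the pads) lies 19 mm behind it; z points along the fingers, y is the direction in which the jaws open and shut (so a half turn about z gives the same grasp; the last joint's range is limited). The gripper opens to 88 mm and grips with 3 to 60 N. Pads are 20 mm wide; open, the fingers measure 115 mm over their backs; the gripper's body (75 mm by 178 mm) begins 61 mm behind the grasp point.
Start: joints at [1.224, 0.091, 1.231, -0, 1.82, -0.057], TCP at [171.461, 574.994, 222.631] pointing down, gripper open.
Joint ranges: [-2.87, 2.87], [-0.86, 2.18], [0.17, 2.46], [-1.51, 4.65], [0.06, 2.69], [-2.65, 2.65]. Speed limits (rad/s): [2.57, 2.57, 3.01, 3.14, 3.14, 3.14].

## Interface

Orientations are given as a rotation vector (axis times angle).
In Python, from station import ctrl gives the robot as it stands.
- The arm moves only by the tool apply_moves, never from a script. Its argument "targets" is a list of rows, each a list of 7 numbers: the turn, a rotation vector about the tool's x, y, z in rad, then the shift along the tool's x, y, z in cm, then the closure in counts, from 0 (fully open) to 255 (shut). In form: [[ax, ay, az, x, y, z, gripper], ...]. A call has 1 to 8 rows; each row is the pose to reach, as a shift and turn from the pose commanded when the call began, along the tool's axes at that moment; what a row does not reach only later rows make up. A row lasts 1/12 s, in which the tool goes at most 41.7 mm and 7.16 degrees, less where a joint would pass 70% of its speed; a pose out of reach is approached as far as the arm can. A call with a gripper value outside its range is refused whole. The fingers move at their own pace and stop on an object; the grip force is fixed at half the most. Time passes only in rows, so rows that repeat a pose let the fingers close. It gives the time, the measured TCP pose, the force and the opening at its end, in the units of the state.
- ctrl.state(): the state, without advancing time (a new reading comes with each control period).
- ctrl.capture(name): name is "side" or "top"; returns the picture (400x640x3 uint8, blue, green, red); there is no depth.
- ctrl.camera_params(name): a dict with "mtx" (3x3 intrinsics, pixels), "k1" (the pictures are not rectified: a ray, as slopes to the right and down, at radius r is drawn at 1 + k1 r^2 times it, then the intrinsics apply), "xyz" and "attitude" of the camera in the world. Camera axes: x right, y down, z forward; pixel columns grow to the right and rows downward; lengths in mm; the calibration is good to about 2 mm. A picture is of the moment at which its call begins. camera_params takes no time and is no camera call.
- ctrl.sign_off(): hands the job in, once; it reports no verdict.
Trained networks look in the newest picture that a camera, given by its name, has taken for a name from the list of things; names that differ only in an ending like _2 or _b are one class to them, and where a whole thing is asked for, a point or a joint stands for the part that bears it (a point fixed in the world has none). Each returns a list of dicts, best first, with "score" (0 to 1); they miss things now and then, are a little off and sometimes report something else, mostly with a low value. They report only what shows in the picture. A call takes as long as a camera call.
- ctrl.look_for(name, camera): "extent" ([left, top, right, bottom] in pixels, round what is visible of it).
- ctrl.place_of(name, camera): "point" ([column, row] in pixels: a listed point, or the origin of a listed thing).
The state is a dict: "time": time; "joint_pos": joint angles; "qvel": joint speeds; "tau": joint torques, N m; "eef_pos": TCP position; "tcp_rot": TCP orientation; "contact_force": force on the tool from outside, world axes, zero at the start; "wrist_torque": the same for the moment, N m; "gripper_width": opening from 0.0 (shut) to 1.0 (fully open).
Only numpy, scipy, OpenCV 4.12 (cv2) and the standard library are available. Lean on these libraries where they do the work, as an engineer would, in place of code of your own. Each camera call takes 0.05 s, during which the arm holds its last target. There are 200 camera calls.

## Task

Lay the breakfast place from the wooden board: on the blue mat, put the steel fork just to the left of the copper bowl and the steel spoon just to its right (left and right as seen from the robot), each lying straight along the mat's short edges and level with the bowl's middle; stand the white jug on the table directly behind the bowl, just clear of the mat's far edge. Fit the brass candle cup onto the stud of the dark round candle foot so that it is fully home, and let go of everything. Keep the jug upright, and leave the bowl, the candle foot, the salt pot and the egg cup where they are.

Things in the scene. Friction and masses are not known exactly. Their poses are not given: they have to be found in the camera images.
- mat: Dark blue mat, fixed, 200 (x) by 300 (y) by 3 mm, left or right of the robot's midline, bowl at its centre. Origin: centre of its underside, on the table; x points away from the robot (up to 7 degrees askew), y to the left; short edges run along x; far edge at x = +100. Fork place: x 0, y about +105 mm; spoon: x 0, y about -105 mm; jug: on the table, x about +155 mm, y 0.
- bowl: Copper-coloured aluminium bowl, loose, rim diameter 120 mm, 50 mm high, standing at the centre of the mat. Origin: centre of its underside. Stays where it is.
- board: Brown wooden serving board, fixed, 200 (x) by 370 (y) by 12 mm, on the side where the mat is not. Origin: centre of its underside, on the table; x points away from the robot, y to the left. At the start fork, spoon, jug and candle cup stand on it in a row along y, about 95 mm apart, in any order.
- fork: Steel fork, four tines, loose, 60 g, 172 mm long, lying along its x axis, tines at +x (away from the robot). Handle 11 mm wide, 9 mm thick from x = -75 to +45 mm; head 24 mm wide from x = 44 to 97 mm. Origin: under the handle near the centre of mass, on the surface it lies on: grip there across y.
- spoon: Steel spoon with a round 38 mm bowl, loose, 60 g, 156 mm long, lying along its x axis, bowl at +x (away from the robot), centred at x = 62 mm. Handle 11 mm wide, 9 mm thick from x = -75 to +45 mm. Origin: under the handle near the centre of mass, on the surface it lies on: grip there across y.
- jug: Small white ceramic jug, loose, empty, 0.14 to 0.28 kg, 58 mm in diameter from 12 to 58 mm up, 75 mm high, rim 54 mm. Its handle sticks out to 50 mm from the axis on the -x side, a small spout on the +x side. Origin: centre of its underside; z up. Grip across its y axis.
- candle_base: Dark steel candle foot, loose, 0.5 kg: a disc 70 mm in diameter, 20 mm high, with a bright tapered stud at its centre (21 mm in diameter at the root, 10 mm at the top; its top is 34 mm above the table). Origin: centre of its underside. Stays where it is.
- candle_cup: Brass candle cup, loose, 0.1 to 0.2 kg: cylinder 44 mm in diameter, 42 mm high, with a white candle stub (24 mm wide, 10 mm proud) on top. Central socket in its underside, 26 mm wide, 17 mm deep, drops loosely over the foot's stud. Origin: centre of its underside; z up. Fully home, its underside rests on the disc, 20 mm above the foot's underside.
- salt_pot: Blue ceramic salt pot with a wooden knob, loose, 54 mm in diameter, 40 mm high; origin: centre of its underside. A bystander at the far left or right; stays where it is.
- egg_cup: Green egg cup with a white egg, loose, 48 mm in diameter, 61 mm high; origin: centre of its underside. A bystander at the far left or right; stays where it is.

How it is judged:
By the outcome, as a careful person would: the job done as asked, in the order asked, and still so for the second after the job is handed in, with the robot touching nothing.
It also fails if it takes over 115 s, if anything falls off the work surface, if the arm or the gripper's body presses on something with over 40 N, if the wrist force passes 120 N, or if a joint passes its speed limit or range.

## Working session

There is one attempt and no reset: what is moved stays moved. The work goes in short steps, Python scripts to look and compute and a tool call to move; the robot and the scene stay as the last step left them, time stands still between calls to the robot, and variables do not carry over. Pictures are saved under pics/ and viewed, on a budget of 14 in all, crops included, one or two more only if the job needs it, and the job is handed in when it is done.

Besides the shell and the picture viewer there is one more tool, called after "Emit:" as name(argument=value, ...) on one line, values as JSON. apply_moves: Moves the arm, as the interface text tells. Its arguments: {"type":"object","properties":{"targets":{"type":"array","items":{"type":"array","items":{"type":"number"}}}},"required":["targets"]}

```bash
ls; mkdir -p pics
python3 - <<'E'
from station import ctrl
import cv2
print(ctrl.state())
for c in("side","top"):
    print(ctrl.camera_params(c)); cv2.imwrite(f"pics/{c}0.png",ctrl.capture(c))
E
```

```text
pics
{'time': 0.0, 'joint_pos': array([ 1.22428354e+00,  9.18390966e-02,  1.23184859e+00,  3.37381657e-05,
        1.81976375e+00, -5.66847459e-02]), 'qvel': array([-0.00040239, -0.00169669,  0.00035733,  0.00084341,  0.00112209,
       -0.00092736]), 'tau': array([-2.99924686e-03, -4.46434164e+01, -4.06451190e+01,  6.96248584e-02,
        2.91727111e-02, -1.74342808e-04]), 'eef_pos': array([171.36045876, 574.7209295 , 221.53974917]), 'tcp_rot': array([-4.53597649e-01, -3.10826410e+00,  2.84998591e-03]), 'contact_force': array([ 0.50122083, -0.74868262,  0.20887583]), 'wrist_torque': array([-0.00850053, -0.00695016,  0.0338805 ]), 'gripper_width': 0.9997344224194921}
{'mtx': array([[390.96390176,   0.        , 316.46611417],
       [  0.        , 390.96390176, 198.26186213],
       [  0.        ,   0.        ,   1.        ]]), 'k1': 0.019412704928458233, 'xyz': array([327.7763685 , 592.09800484, 730.77535988]), 'attitude': array([-0.43638449,  2.77500744, -1.07471161])}
{'mtx': array([[419.04984134,   0.        , 324.60394144],
       [  0.        , 419.04984134, 199.53436783],
       [  0.        ,   0.        ,   1.        ]]), 'k1': -0.09754495440145056, 'xyz': array([ 471.15460089,  -11.59556071, 1103.71134941]), 'attitude': array([-2.15239367,  2.20276299, -0.06007662])}
```

View pics/top0.png

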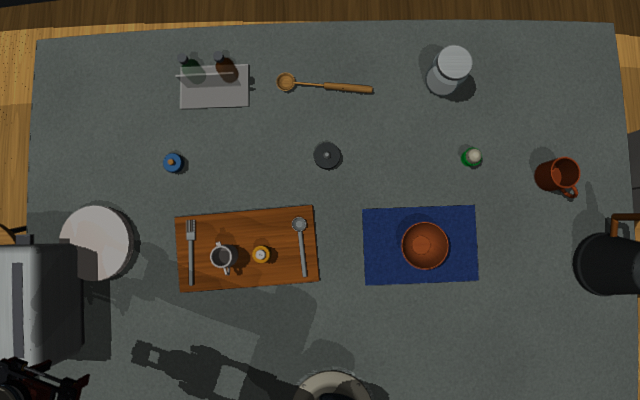

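View pics/side0.png

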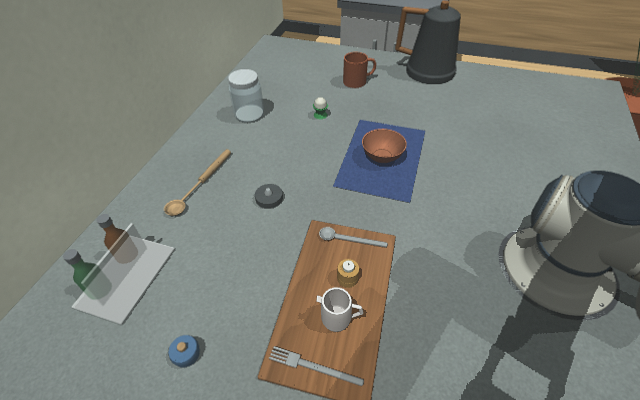

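```bash
cat > h.py <<'E'
from station import ctrl
import cv2, numpy as np
from scipy.spatial.transform import Rotation as R
P={c:ctrl.camera_params(c) for c in("side","top")}
def ray(c,uv):
    p=P[c]; d=np.array([p["k1"],0,0,0,0.])
    n=cv2.undistortPoints(np.array([[uv]],float),p["mtx"],d)[0,0]
    return p["xyz"],R.from_rotvec(p["attitude"]).apply([*n,1])
def atz(c,uv,z):
    o,d=ray(c,uv); return o+d*(z-o[2])/d[2]
def proj(c,X):
    p=P[c]; r=R.from_rotvec(p["attitude"]).inv()
    X=np.atleast_2d(X).astype(float)
    return cv2.projectPoints(r.apply(X-p["xyz"]),np.zeros(3),np.zeros(3),p["mtx"],np.array([p["k1"],0,0,0,0.]))[0][:,0]
def tri(a,b):
    o1,d1=ray("side",a);o2,d2=ray("top",b)
    s=np.linalg.lstsq(np.c_[d1,-d2],o2-o1,rcond=None)[0]
    x1=o1+s[0]*d1;x2=o2+s[1]*d2
    return (x1+x2)/2,np.linalg.norm(x1-x2)
E
cat > m1.py <<'E'
from h import *
np.set_printoptions(precision=1,suppress=True)
for c in P: ctrl.capture(c)
for n in "mat bowl board fork spoon jug candle_base candle_cup salt_pot egg_cup".split():
    a=ctrl.place_of(n,"side");b=ctrl.place_of(n,"top")
    if a and b: print(n,a[0]["score"],b[0]["score"],np.array(a[0]["point"]),np.array(b[0]["point"]),*tri(a[0]["point"],b[0]["point"]))
    else: print(n,a[:1],b[:1])
E
python3 m1.py
python3 - <<'E'
from h import *
np.set_printoptions(precision=1,suppress=True)
im=cv2.imread("pics/top0.png");hsv=cv2.cvtColor(im,cv2.COLOR_BGR2HSV)
m=cv2.inRange(hsv,(105,120,40),(130,255,255)); m[:200]=0;m[290:]=0;m[:,:350]=0;m[:,490:]=0
cs=max(cv2.findContours(m,0,1)[0],key=cv2.contourArea)
W=np.array([atz("top",p,3)[:2] for p in cs[:,0].astype(float)],np.float32)
r=cv2.minAreaRect(W);print("mat",r,cv2.boxPoints(r))
# utensils: top pictures crop at 4x
def crop(c,x0,y0,x1,y1): 
    i=cv2.imread(f"pics/{c}0.png")[y0:y1,x0:x1]; return cv2.resize(i,None,fx=4,fy=4,interpolation=cv2.INTER_CUBIC)
cv2.imwrite("pics/c1.png",crop("top",165,195,325,300))
E
```

```text
mat [{'point': [383.6, 156.4], 'score': 0.89}] []
bowl 0.78 0.77 [379.5 158.1] [418.9 243.1] [ 430.9 -240.6   -3.6] 3.9830354534958743
board 0.55 0.57 [336.5 298.7] [246.6 247.9] [426.  213.4   0.3] 1.3497694218127851
fork 0.91 0.83 [322.4 372.4] [192.7 256.1] [408.  359.5  -0.5] 1.7172022859764655
spoon 0.85 0.83 [355.2 239.9] [300.5 249.2] [422.5  70.1  17.7] 2.482282381911826
jug 0.93 0.71 [336.8 318.3] [192.8 253.7] [409.2 314.2 125.9] 22.382851400379597
candle_base 0.7 0.96 [269.2 194.5] [326.  154.4] [665.9  -2.1  16.5] 2.629842263759749
candle_cup 0.69 0.64 [350.5 277.1] [259.5 255.5] [407.7 174.2  31.2] 0.33616294400348273
salt_pot 0.96 0.64 [186.1 352.2] [176.9 167.4] [651.5 403.1   8.5] 14.125249638623322
egg_cup 0.5 0.69 [318.2 118. ] [467.9 160.2] [ 654.4 -384.3  -14.5] 12.330210399175881
mat ((425.6569519042969, -242.79185485839844), (198.91184997558594, 298.9427490234375), 0.7849220037460327) [[ 324.2  -94.7]
 [ 328.3 -393.6]
 [ 527.2 -390.9]
 [ 523.1  -92. ]]
```

View pics/c1.png

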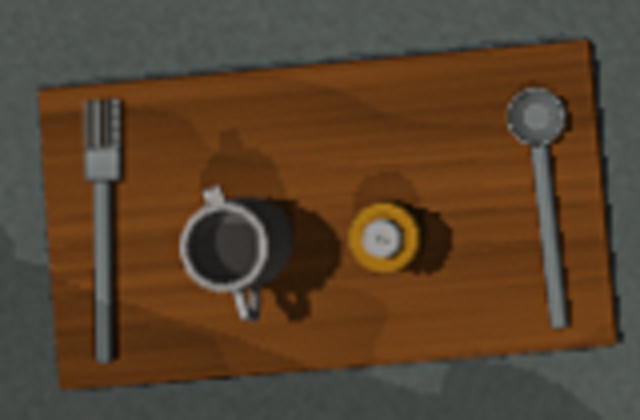

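Run:
```python
from h import *
np.set_printoptions(precision=1,suppress=True)
f=lambda u,v:[165+(u+.5)/4-.5,195+(v+.5)/4-.5]
T=dict(forktip=(f(104,98),(273,353.5)),forkend=(f(104,361),(361,380)),spoonbowl=(f(537,117),(327,233)),spoonend=(f(560,326),(386,244)),
 jugrim=(f(225,246),(337,301)),cuptop=(f(382,238),(348.5,265)),stud=([327,155],(268,187)))
Z=dict(forktip=18,forkend=21,spoonbowl=18,spoonend=21,jugrim=87,cuptop=64,stud=34)
for k,(t,s) in T.items(): print(k,*tri(s,t),"top@z",atz("top",t,Z[k]),"side@z",atz("side",s,Z[k]))
print("jug handle",atz("top",f(250,318),60),"spout",atz("top",f(212,190),80))
c=[cv2.imread(f"pics/{n}0.png") for n in("top","side")]
def cr(i,x,y): return cv2.resize(i[y:y+60,x:x+80],None,fx=5,fy=5,interpolation=cv2.INTER_CUBIC)
cv2.imwrite("pics/c2.png",np.vstack([np.hstack([cr(c[0],290,125),cr(c[1],230,160)]),np.hstack([cr(c[0],385,215),cr(c[1],345,120)])]))
```

```text
forktip [504.5 360.   11.5] 1.8046222351876384 top@z [505.2 358.1  18. ] side@z [502.  361.9  18. ]
forkend [336.8 358.2  23.5] 5.6070075106992485 top@z [333.7 358.5  21. ] side@z [339.6 358.   21. ]
spoonbowl [488.   72.8  20.9] 2.5875433675664903 top@z [486.8  72.7  18. ] side@z [489.9  71.   18. ]
spoonend [353.9  60.8  18.5] 3.801853948007134 top@z [352.3  60.3  21. ] side@z [355.7  63.2  21. ]
jugrim [411.5 260.6  83.8] 1.0407043081166583 top@z [411.2 259.6  87. ] side@z [411.6 262.3  87. ]
cuptop [414.  167.3  62.9] 1.7982252927499887 top@z [413.2 166.9  64. ] side@z [414.8 168.2  64. ]
stud [662.9  -3.7  42.4] 4.3134303862061785 top@z [662.4  -4.4  34. ] side@z [669.2 -10.6  34. ]
jug handle [364.6 251.5  60. ] spout [445.2 269.2  80. ]
```

View pics/c2.png

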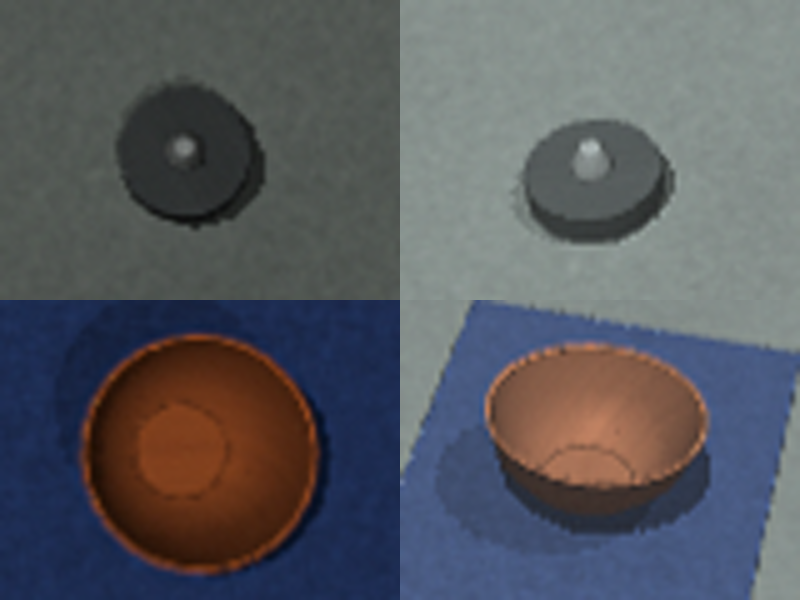

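Top crop: the stud tip is at about (326,154) and the bowl rim centre at about (425,245). Side: the stud tip is at about (268,189). On the board, left to right: fork, jug (handle turned slightly), cup, spoon (about 5° askew).

```bash
cat > go.py <<'E'
# usage: go.py x y z yawdeg : shift/turn (tool axes) from measured pose; tool x = -X at yaw 0
import sys; from h import *
np.set_printoptions(precision=3,suppress=True)
s=ctrl.state(); x,y,z,a=map(float,sys.argv[1:5])
R0=R.from_rotvec(s["tcp_rot"]); Rt=R.from_euler("z",a,degrees=True)*R.from_rotvec([0,np.pi,0])
print("t",round(s["time"],2),"tcp",s["eef_pos"],"F",s["contact_force"],"w",s["gripper_width"],"j",s["joint_pos"])
print("turn",(R0.inv()*Rt).as_rotvec(),"shift cm",R0.inv().apply(np.array([x,y,z])-s["eef_pos"])/10)
E
python3 go.py 408.5 359 120 0
python3 - <<'E'
from h import *
np.set_printoptions(precision=1,suppress=True)
print("stud",*tri((267.6,188.8),(326.1,154.2)),atz("top",(326.1,154.2),34),atz("side",(267.6,188.8),34))
print("bowl rim top@53",atz("top",(424.8,245.4),53))
E
```

```text
t 1.2 tcp [171.438 575.008 222.636] F [0.001 0.525 0.899] w 0.9977709701234574 j [ 1.224  0.091  1.231  0.     1.82  -0.057]
turn [ 0.   -0.   -0.29] shift cm [-28.89  -13.927  10.263]
stud [664.9  -1.8  37.4] 2.1773988189959668 [664.5  -2.1  34. ] [667.7  -4.5  34. ]
bowl rim top@53 [ 425.  -243.9   53. ]
```

Emit:
apply_moves(targets=[[0,0,-0.29,-28.9,-13.9,10.2,140],[0,0,-0.29,-28.9,-13.9,10.2,140],[0,0,-0.29,-28.9,-13.9,10.2,140],[0,0,-0.29,-28.9,-13.9,10.2,140],[0,0,-0.29,-28.9,-13.9,10.2,140],[0,0,-0.29,-28.9,-13.9,10.2,140],[0,0,-0.29,-28.9,-13.9,10.2,140],[0,0,-0.29,-28.9,-13.9,10.2,140]])

```text
time: 1.87
eef_pos: [405.7, 361.5, 122.1]
tcp_rot: [-0.001, 3.141, 0.001]
contact_force: [0.5, 1.1, -0.1]
gripper_width: 0.46
```

Emit:
apply_moves(targets=[[0,0,0,0,0,0,140],[0,0,0,0,0,0,140]])

```text
time: 2.03
eef_pos: [405.5, 361.2, 121.3]
tcp_rot: [-0.006, -3.14, 0.002]
contact_force: [-0.5, -0.1, 0.4]
gripper_width: 0.454
```

```bash
python3 go.py 408.5 359 14 0
python3 - <<'E'
from h import *
a=ctrl.capture("top")[170:300,150:330];b=ctrl.capture("side")[150:400,230:580]
cv2.imwrite("pics/p1.png",np.hstack([cv2.resize(a,(400,289)),cv2.resize(b,(400,289))]))
E
```

```text
t 2.03 tcp [405.458 361.169 121.347] F [-0.516 -0.058  0.441] w 0.45360446002297466 j [ 0.665 -0.057  1.559  0.     1.641 -0.902]
turn [-0.001 -0.002 -0.004] shift cm [-0.323 -0.203 10.734]
```

View pics/p1.png

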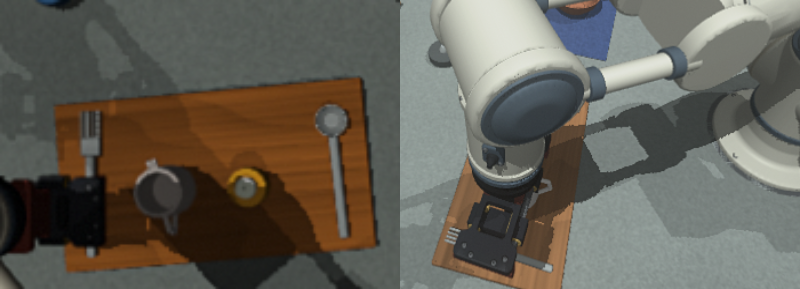

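Emit:
apply_moves(targets=[[0,0,0,-0.3,-0.2,3,140],[0,0,0,-0.3,-0.2,7,140],[0,0,0,-0.3,-0.2,10,140],[0,0,0,-0.3,-0.2,10.6,140],[0,0,0,-0.3,-0.2,10.6,140],[0,0,0,-0.3,-0.2,10.6,140]])

```text
time: 2.63
eef_pos: [407.2, 362.4, 17.8]
tcp_rot: [-0.003, 3.141, 0.002]
contact_force: [-0.2, -0.1, 0.3]
gripper_width: 0.451
```

Emit:
apply_moves(targets=[[0,0,0,0,0,0,255],[0,0,0,0,0,0,255],[0,0,0,0,0,0,255],[0,0,0,0,0,0,255],[0,0,0,0,0,0,255],[0,0,0,0,0,0,255]])

```text
time: 3.13
eef_pos: [407.8, 361.1, 17.0]
tcp_rot: [-0.0, 3.141, 0.001]
contact_force: [-0.6, -0.9, 3.5]
gripper_width: 0.116
```

Emit:
apply_moves(targets=[[0,0,0,0,0,0,190],[0,0,0,0,0,0,190],[0,0,0,0,0,0.1,190],[0,0,0,0,0,0.2,190],[0,0,0,0,0,0.3,190],[0,0,0,0,0,0.3,190]])

```text
time: 3.63
eef_pos: [407.3, 360.8, 12.9]
tcp_rot: [0.0, -3.141, 0.001]
contact_force: [-0.2, 0.4, 0.6]
gripper_width: 0.25
```

Emit:
apply_moves(targets=[[0,0,0,0,0,0,255],[0,0,0,0,0,0,255],[0,0,0,0,0,0,255],[0,0,0,0,0,0,255],[0,0,0,0,0,0,255]])

```text
time: 4.05
eef_pos: [407.5, 361.0, 13.4]
tcp_rot: [0.0, -3.142, 0.0]
contact_force: [0.6, 0.5, -0.1]
gripper_width: 0.12
```

Emit:
apply_moves(targets=[[0,0,0,0,0,-3,255],[0,0,0,0,0,-7,255],[0,0,0,0,0,-11,255],[0,0,0,0,0,-13,255],[0,0,0,-0.5,-5,-13,255],[0,0,0,-0.5,-9,-13,255],[0,0,0,-0.6,-13,-13,255],[0,0,0,-0.7,-17,-13,255]])

```text
time: 4.72
eef_pos: [414.1, 193.1, 143.5]
tcp_rot: [-0.002, 3.141, -0.0]
contact_force: [0.5, -0.5, -1.8]
gripper_width: 0.118
```

Emit:
apply_moves(targets=[[0,0,0,0,-4,0,255],[0,0,0,-0.2,-8,0,255],[0,0,0,-0.4,-12,0,255],[0,0,0,-0.5,-16,0,255],[0,0,0,-0.6,-20,0,255],[0,0,-0.014,-0.8,-24,0,255],[0,0,-0.014,-1,-28,0,255],[0,0,-0.014,-1.1,-32,0,255]])

```text
time: 5.38
eef_pos: [425.2, -127.5, 143.7]
tcp_rot: [-0.022, 3.141, -0.0]
contact_force: [1.0, -0.1, -0.5]
gripper_width: 0.124
```

```bash
python3 go.py 424.5 -138.2 70 0.8
```

```text
t 5.38 tcp [ 425.225 -127.471  143.673] F [ 0.973 -0.074 -0.52 ] w 0.12390896687977343 j [-0.368 -0.34   1.766  0.     1.714 -1.953]
turn [-0.     0.001  0.   ] shift cm [ 0.095 -1.07   7.367]
```

Emit:
apply_moves(targets=[[0,0,0,0.1,-1.1,0,255],[0,0,0,0.1,-1.1,4,255],[0,0,0,0.1,-1.1,8,255],[0,0,0,0.1,-1.1,9.5,255],[0,0,0,0.1,-1.1,9.5,255],[0,0,0,0.1,-1.1,9.5,255]])

```text
time: 5.88
eef_pos: [424.3, -135.9, 48.1]
tcp_rot: [0.023, -3.14, -0.001]
contact_force: [0.3, -0.2, 1.0]
gripper_width: 0.123
```

```bash
python3 go.py 424.5 -138.2 5 0.8
python3 - <<'E'
from h import *
a=ctrl.capture("top")[190:300,350:500];b=ctrl.capture("side")[60:240,250:490]
cv2.imwrite("pics/p2.png",np.hstack([cv2.resize(a,(400,293)),cv2.resize(b,(390,293))]))
E
```

```text
t 5.88 tcp [ 424.275 -135.893   48.063] F [ 0.324 -0.235  0.976] w 0.12276993869725489 j [-0.386 -0.3    1.905  0.     1.539 -1.972]
turn [ 0.001 -0.002  0.001] shift cm [-0.026 -0.235  4.306]
```

View pics/p2.png

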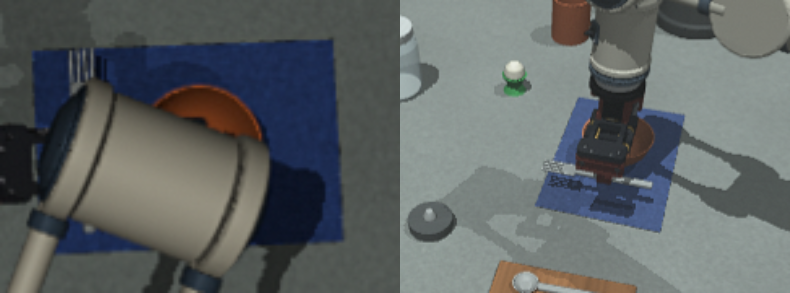

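Emit:
apply_moves(targets=[[0,0,0,0,-0.1,2,255],[0,0,0,0,-0.1,3.5,255],[0,0,0,0,-0.1,4,255],[0,0,0,0,-0.1,4.3,255],[0,0,0,0,-0.1,4.3,255],[0,0,0,0,-0.1,4.3,255]])

```text
time: 6.48
eef_pos: [425.6, -137.7, 6.9]
tcp_rot: [-0.023, 3.14, -0.001]
contact_force: [-0.2, -0.2, 0.3]
gripper_width: 0.123
```

Emit:
apply_moves(targets=[[0,0,0,0,0,0,255],[0,0,0,0,0,0,255]])

```text
time: 6.65
eef_pos: [425.4, -137.7, 6.5]
tcp_rot: [-0.022, 3.14, -0.001]
contact_force: [0.1, 0.2, -1.4]
gripper_width: 0.122
```

Emit:
apply_moves(targets=[[0,0,0,0,0,0.1,255],[0,0,0,0,0,0.15,255],[0,0,0,0,0,0.15,255],[0,0,0,0,0,0.15,200],[0,0,0,0,0,0.15,190],[0,0,0,0,0,0.15,180],[0,0,0,0,0,0.15,170],[0,0,0,0,0,0.15,170]])

```text
time: 7.32
eef_pos: [424.7, -137.4, 3.8]
tcp_rot: [0.022, -3.141, -0.0]
contact_force: [-0.4, 0.1, -1.2]
gripper_width: 0.33
```

Emit:
apply_moves(targets=[[0,0,0,0,0,-1,170],[0,0,0,0,0,-4,170],[0,0,0,0,0,-8,170],[0,0,0,0,0,-12,170],[0,0,0,0,4,-13,160],[0,0,0,0,8,-13,150],[0,0,0,0,12,-13,140],[0,0,0,0,16,-13,140]])

```text
time: 7.98
eef_pos: [422.4, 23.8, 135.5]
tcp_rot: [-0.02, 3.139, -0.0]
contact_force: [1.4, 0.5, 0.1]
gripper_width: 0.443
```

```bash
python3 go.py 427.5 67.5 120 5.1
python3 - <<'E'
from h import *
c=cv2.imwrite("pics/top2.png",ctrl.capture("top"));cv2.imwrite("pics/side2.png",ctrl.capture("side"))
a=cv2.imread("pics/top2.png")[190:300,350:500]
b=cv2.imread("pics/side2.png")[90:220,310:450]
cv2.imwrite("pics/p3.png",np.hstack([cv2.resize(a,(409,300)),cv2.resize(b,(390,300))]))
E
```

```text
t 7.98 tcp [422.432  23.841 135.508] F [1.398 0.52  0.062] w 0.44334935033193934 j [-0.024 -0.402  1.828  0.     1.713 -1.608]
turn [-0.     0.002 -0.076] shift cm [-0.559  4.359  1.552]
```

View pics/p3.png

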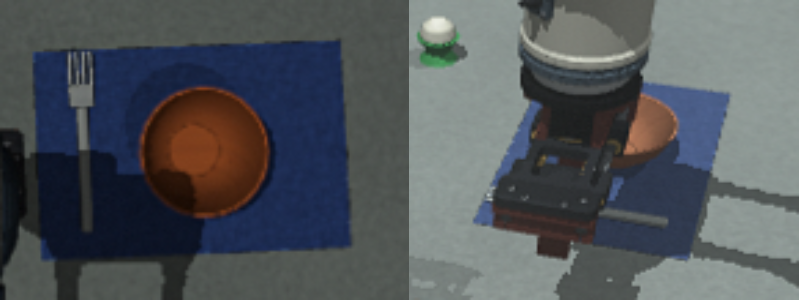

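```bash
cat > matf.py <<'E'
from h import *
np.set_printoptions(precision=1,suppress=True)
def matpose(p):
    im=cv2.imread(p);m=cv2.inRange(cv2.cvtColor(im,cv2.COLOR_BGR2HSV),(105,100,20),(130,255,255)); m[:200]=0;m[290:]=0;m[:,:350]=0;m[:,490:]=0
    return m
def inmat(uv,z):
    X=atz("top",uv,z)[:2]-[425.7,-242.8]; a=np.deg2rad(.78); return np.array([[np.cos(a),np.sin(a)],[-np.sin(a),np.cos(a)]])@X
E
python3 - <<'E'
from matf import *
f=lambda u,v:[350+u/2.727,190+v/2.727]
t,e=inmat(f(80,53),9),inmat(f(86.5,232),12)
print(t,e,np.degrees(np.arctan2(*(t-e)[::-1])), "origin x",t[0]-97,e[0]+75,"y",e[1]+(t-e)[1]*75/172)
E
```

```text
[ 95.5 103.8] [-74.7 105.3] -0.4860181584240033 origin x -1.5279202582844675 0.28213781090872203 y 104.62925084992672
```

Emit:
apply_moves(targets=[[0,0,-0.08,-0.6,4.4,1.5,140],[0,0,-0.08,-0.6,4.4,1.5,140],[0,0,-0.08,-0.6,4.4,5,140],[0,0,-0.08,-0.6,4.4,9,140],[0,0,-0.08,-0.6,4.4,11,140],[0,0,-0.08,-0.6,4.4,11,140],[0,0,-0.08,-0.6,4.4,11,140]])

```text
time: 8.67
eef_pos: [427.2, 65.9, 23.7]
tcp_rot: [0.146, -3.136, 0.0]
contact_force: [0.9, 0.6, 1.6]
gripper_width: 0.448
```

```bash
python3 go.py 427.5 67.5 13.5 5.1
```

```text
t 8.67 tcp [427.248  65.903  23.66 ] F [0.852 0.592 1.592] w 0.4481648703137861 j [ 0.074 -0.323  1.967 -0.     1.5   -1.59 ]
turn [-0.    -0.002  0.004] shift cm [-0.042  0.157  1.016]
```

Emit:
apply_moves(targets=[[0,0,0,0,0.1,0.5,140],[0,0,0,0,0.1,1,140],[0,0,0,0,0.1,1,140],[0,0,0,0,0.1,1,255],[0,0,0,0,0.1,1,255],[0,0,0,0,0.1,1,255],[0,0,0,0,0.1,1,255],[0,0,0,0,0.1,1,255]])

```text
time: 9.33
eef_pos: [427.9, 67.6, 14.2]
tcp_rot: [-0.148, 3.138, 0.0]
contact_force: [-0.4, 0.3, -0.0]
gripper_width: 0.121
```

Emit:
apply_moves(targets=[[0,0,0,0,0,0,255],[0,0,0,0,0,0,255]])

```text
time: 9.5
eef_pos: [427.9, 67.6, 14.2]
tcp_rot: [-0.148, 3.138, 0.0]
contact_force: [0.4, 0.7, 2.1]
gripper_width: 0.123
```

Emit:
apply_moves(targets=[[0,0,0,0,0,-3,255],[0,0,0,0,0,-7,255],[0,0,0,0,0,-11,255],[0,0,0,0.2,-2,-13,255],[0,0,0.04,0.6,-6,-13,255],[0,0,0.08,1,-10,-13,255],[0,0,0.08,1.4,-14,-13,255],[0,0,0.08,1.7,-18,-13,255]])

```text
time: 10.17
eef_pos: [427.4, -114.8, 144.1]
tcp_rot: [-0.023, 3.141, -0.0]
contact_force: [1.1, -0.9, -0.2]
gripper_width: 0.121
```

Emit:
apply_moves(targets=[[0,0,0,0,-4,0,255],[0,0,0,0,-8,0,255],[0,0,0,0,-12,0,255],[0,0,0,0,-16,0,255],[0,0,0,0,-19,0,255],[0,0,0,0,-21,0,255],[0,0,0,0,-22,0,255]])

```text
time: 10.75
eef_pos: [430.1, -335.6, 143.0]
tcp_rot: [0.018, -3.14, -0.001]
contact_force: [-0.3, -0.3, -0.6]
gripper_width: 0.121
```

```bash
python3 go.py 426.5 -347.8 5 0.8
```

```text
t 10.75 tcp [ 430.098 -335.639  142.983] F [-0.297 -0.348 -0.605] w 0.12093396611367246 j [-0.725 -0.056  1.52  -0.001  1.679 -2.307]
turn [ 0.    -0.001 -0.002] shift cm [ 0.356 -1.217 13.798]
```

Emit:
apply_moves(targets=[[0,0,0,0.3,-1.2,1,255],[0,0,0,0.3,-1.2,5,255],[0,0,0,0.3,-1.2,9,255],[0,0,0,0.3,-1.2,12,255],[0,0,0,0.3,-1.2,13,255],[0,0,0,0.3,-1.2,13,255],[0,0,0,0.3,-1.2,13,255]])

```text
time: 11.33
eef_pos: [428.4, -344.9, 14.6]
tcp_rot: [-0.024, 3.141, -0.0]
contact_force: [-0.5, -0.3, -0.5]
gripper_width: 0.118
```

```bash
python3 go.py 426.5 -347.8 5 0.8
```

```text
t 11.33 tcp [ 428.378 -344.898   14.63 ] F [-0.455 -0.343 -0.497] w 0.11782758717970504 j [-0.74   0.018  1.678  0.     1.446 -2.326]
turn [-0.     0.     0.001] shift cm [ 0.192 -0.287  0.963]
```

Emit:
apply_moves(targets=[[0,0,0,0.1,-0.2,0.3,255],[0,0,0,0.1,-0.2,0.6,255],[0,0,0,0.1,-0.2,0.8,255],[0,0,0,0.1,-0.2,0.9,255],[0,0,0,0.1,-0.2,0.9,255],[0,0,0,0.1,-0.2,0.9,255]])

```text
time: 11.83
eef_pos: [427.2, -347.4, 5.2]
tcp_rot: [-0.022, 3.141, -0.0]
contact_force: [-0.9, -0.0, -0.6]
gripper_width: 0.126
```

Emit:
apply_moves(targets=[[0,0,0,0,0,0,255],[0,0,0,0,0,0,200],[0,0,0,0,0,0,190],[0,0,0,0,0,0,180],[0,0,0,0,0,0,170],[0,0,0,0,0,0,170],[0,0,0,0,0,0,170]])

```text
time: 12.42
eef_pos: [427.1, -347.2, 4.9]
tcp_rot: [0.022, -3.141, -0.0]
contact_force: [-1.2, -0.4, 0.0]
gripper_width: 0.333
```

Emit:
apply_moves(targets=[[0,0,0,0,0,-1,170],[0,0,0,0,0,-4,170],[0,0,0,0,0,-8,170],[0,0,0,0,0,-12,140],[0,0,0,0,4,-14,100],[0,0,0,0,8,-16,50],[0,0,0,0,12,-16,0],[0,0,0,0,16,-16,0]])

```text
time: 13.08
eef_pos: [425.2, -188.6, 168.0]
tcp_rot: [-0.02, 3.137, -0.003]
contact_force: [0.3, 1.0, 0.2]
gripper_width: 0.672
```

Emit:
apply_moves(targets=[[0,0,0,0,4,0,0],[0,0,0,0,8,0,0],[0,0,0,0,12,0,0],[0,0,0,0,16,0,0],[0,0,0,0,20,0,0],[0,0,0,0,24,0,0],[0,0,0,0,28,0,0],[0,0,0,0,32,0,0]])

```text
time: 13.75
eef_pos: [419.8, 132.5, 166.1]
tcp_rot: [-0.022, 3.14, 0.001]
contact_force: [1.3, -0.3, 0.7]
gripper_width: 0.998
```

```bash
python3 go.py 411.5 261 28 12.4
python3 - <<'E'
from h import *
cv2.imwrite("pics/top3.png",ctrl.capture("top"));cv2.imwrite("pics/side3.png",ctrl.capture("side"))
a=cv2.imread("pics/top3.png")[190:300,350:500]
b=cv2.imread("pics/side3.png")[90:220,310:450]
cv2.imwrite("pics/p4.png",np.hstack([cv2.resize(a,(409,300)),cv2.resize(b,(390,300))]))
E
```

```text
t 13.75 tcp [419.828 132.459 166.149] F [ 1.259 -0.284  0.654] w 0.9982451765079802 j [ 0.228 -0.352  1.736 -0.     1.756 -1.357]
turn [ 0.     0.002 -0.202] shift cm [ 0.677 12.86  13.818]
```

View pics/p4.png

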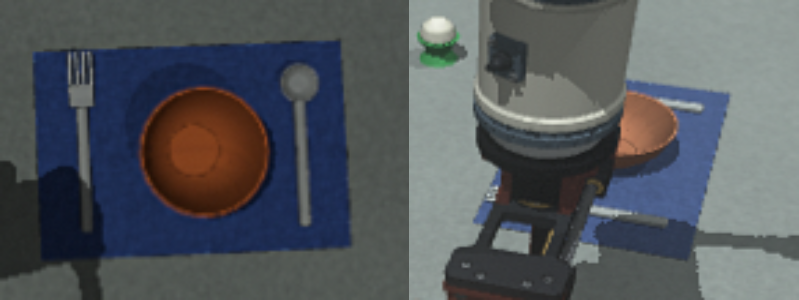

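Emit:
apply_moves(targets=[[0,0,-0.1,0.2,4,0,0],[0,0,-0.2,0.4,8,0,0],[0,0,-0.2,0.7,12,0,0],[0,0,-0.2,0.7,12.9,1,0],[0,0,-0.2,0.7,12.9,4,0],[0,0,-0.2,0.7,12.9,6,0],[0,0,-0.2,0.7,12.9,6,0],[0,0,-0.2,0.7,12.9,6,0]])

```text
time: 14.52
eef_pos: [411.1, 258.3, 104.3]
tcp_rot: [0.334, -3.122, 0.002]
contact_force: [0.7, 0.9, 0.8]
gripper_width: 1.001
```

```bash
python3 go.py 411.5 261 28 12.4
python3 - <<'E'
from matf import *
f=lambda u,v:[350+u/2.727,190+v/2.727]
t,e=inmat(f(300,82),9),inmat(f(305,225),12)
print(t,e,np.degrees(np.arctan2(*(t-e)[::-1])), "origin x",t[0]-62,e[0]+75,"y",e[1]+(t-e)[1]*75/137)
a=ctrl.capture("top")[180:310,150:330];b=ctrl.capture("side")[180:400,240:500]
cv2.imwrite("pics/p5.png",np.hstack([cv2.resize(a,(400,289)),cv2.resize(b,(341,289))]))
E
```

```text
t 14.52 tcp [411.085 258.267 104.346] F [0.659 0.904 0.815] w 1.0013289477953498 j [ 0.491 -0.21   1.729 -0.     1.625 -1.293]
turn [-0.001 -0.002 -0.003] shift cm [-0.116  0.266  7.634]
[  59.5 -107.3] [ -77.  -104.2] -1.3136976404610992 origin x -2.5093550568157426 -2.016916785704524 y -105.89114473341928
```

View pics/p5.png

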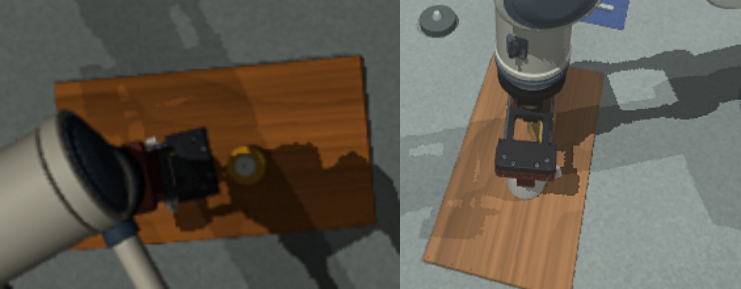

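Emit:
apply_moves(targets=[[0,0,0,-0.1,0.2,0,0],[0,0,0,-0.1,0.2,2,0],[0,0,0,-0.1,0.2,4,0],[0,0,0,-0.1,0.2,6,0],[0,0,0,-0.1,0.2,7.5,0],[0,0,0,-0.1,0.2,7.5,0],[0,0,0,-0.1,0.2,7.5,0]])

```text
time: 15.2
eef_pos: [412.3, 261.5, 30.6]
tcp_rot: [-0.335, 3.124, 0.0]
contact_force: [0.4, 0.0, -0.5]
gripper_width: 1.001
```

Emit:
apply_moves(targets=[[0,0,0,0,0,0,80],[0,0,0,0,0,0,100],[0,0,0,0,0,0,120],[0,0,0,0,0,0,150],[0,0,0,0,0,0,200],[0,0,0,0,0,0,255],[0,0,0,0,0,0,255],[0,0,0,0,0,0,255]])

```text
time: 15.87
eef_pos: [412.4, 261.6, 30.7]
tcp_rot: [-0.336, 3.122, 0.0]
contact_force: [-0.5, -1.3, 5.4]
gripper_width: 0.661
```

```bash
python3 go.py 580.7 -240.7 130 0.8
```

```text
t 15.87 tcp [412.445 261.617  30.681] F [-0.471 -1.309  5.45 ] w 0.6605207282693191 j [ 0.496 -0.165  1.822 -0.     1.483 -1.289]
turn [0.    0.001 0.2  ] shift cm [ -5.775 -52.66   -9.926]
```

Emit:
apply_moves(targets=[[0,0,0,0,0,-2,255],[0,0,0,0,0,-5,255],[0,0,0,0,0,-8,255],[0,0,0,0,0,-10,255],[0,0,0,-0.3,-2,-10,255],[0,0,0.05,-0.6,-5,-10,255],[0,0,0.1,-1,-9,-10,255],[0,0,0.1,-1.4,-13,-10,255]])

```text
time: 16.53
eef_pos: [453.0, 136.7, 129.1]
tcp_rot: [0.179, -3.135, -0.0]
contact_force: [0.8, 0.5, -1.9]
gripper_width: 0.654
```

```bash
python3 go.py 580.7 -240.7 130 0.8
```

```text
t 16.53 tcp [452.99  136.726 129.052] F [ 0.81   0.546 -1.889] w 0.653797465218082 j [ 0.221 -0.253  1.721  0.     1.674 -1.464]
turn [ 0.    -0.001  0.1  ] shift cm [ -8.397 -38.95   -0.114]
```

Emit:
apply_moves(targets=[[0,0,0.03,-0.9,-4,0,255],[0,0,0.06,-1.7,-8,0,255],[0,0,0.1,-2.6,-12,0,255],[0,0,0.1,-3.4,-16,0,255],[0,0,0.1,-4.3,-20,0,255],[0,0,0.1,-5.2,-24,0,255],[0,0,0.1,-6,-28,0,255],[0,0,0.1,-6.7,-31,0,255]])

```text
time: 17.2
eef_pos: [555.0, -165.8, 128.4]
tcp_rot: [0.02, -3.14, -0.0]
contact_force: [-0.1, 0.4, -2.1]
gripper_width: 0.662
```

Emit:
apply_moves(targets=[[0,0,0,-0.5,-3,0,255],[0,0,0,-1,-5,0,255],[0,0,0,-1.1,-6,0,255],[0,0,0,-1.1,-6.4,0,255],[0,0,0,-1.1,-6.4,0,255]])

```text
time: 17.62
eef_pos: [566.7, -226.7, 129.0]
tcp_rot: [0.021, -3.14, -0.002]
contact_force: [-0.5, 0.5, -2.4]
gripper_width: 0.656
```

```bash
python3 go.py 580.7 -240.7 20 0.8
```

```text
t 17.62 tcp [ 566.704 -226.65   129.018] F [-0.547  0.525 -2.393] w 0.6564388699401392 j [-0.436  0.122  1.363  0.     1.658 -2.021]
turn [ 0.001 -0.001 -0.   ] shift cm [-1.396 -1.435 10.898]
```

Emit:
apply_moves(targets=[[0,0,0,-0.7,-0.7,0,255],[0,0,0,-1.4,-1.4,0,255],[0,0,0,-1.4,-1.4,3,255],[0,0,0,-1.4,-1.4,6,255],[0,0,0,-1.4,-1.4,9,255],[0,0,0,-1.4,-1.4,10,255],[0,0,0,-1.4,-1.4,10,255],[0,0,0,-1.4,-1.4,10,255]])

```text
time: 18.28
eef_pos: [581.5, -239.5, 30.6]
tcp_rot: [0.024, -3.141, -0.0]
contact_force: [0.5, 0.1, -1.4]
gripper_width: 0.663
```

```bash
python3 go.py 580.7 -240.7 19.2 0.8
```

```text
t 18.28 tcp [ 581.466 -239.47    30.572] F [ 0.486  0.077 -1.404] w 0.6634886443278647 j [-0.445  0.214  1.437  0.     1.491 -2.031]
turn [ 0.    -0.     0.001] shift cm [ 0.078 -0.122  1.137]
```

Emit:
apply_moves(targets=[[0,0,0,0,-0.1,0.3,255],[0,0,0,0,-0.1,0.6,255],[0,0,0,0,-0.1,0.9,255],[0,0,0,0,-0.1,1.0,255],[0,0,0,0,-0.1,1.1,255],[0,0,0,0,-0.1,1.1,255],[0,0,0,0,-0.1,1.1,255]])

```text
time: 18.87
eef_pos: [581.3, -241.5, 19.0]
tcp_rot: [0.022, -3.142, -0.0]
contact_force: [0.4, 0.2, -1.5]
gripper_width: 0.663
```

Emit:
apply_moves(targets=[[0,0,0,0,0,0.05,255],[0,0,0,0,0,0.05,255],[0,0,0,0,0,0.05,140],[0,0,0,0,0,0.05,90],[0,0,0,0,0,0.05,60],[0,0,0,0,0,0.05,20],[0,0,0,0,0,0.05,0],[0,0,0,0,0,0.05,0]])

```text
time: 19.53
eef_pos: [581.4, -241.5, 18.5]
tcp_rot: [-0.022, 3.141, -0.0]
contact_force: [-0.1, 0.2, -0.5]
gripper_width: 0.924
```

Emit:
apply_moves(targets=[[0,0,0,0,0,-1,0],[0,0,0,0,0,-3,0],[0,0,0,0,0,-6,0],[0,0,0,0,0,-9,0],[0,0,0,0,0,-12,0],[0,0,0,0.8,4,-12,0],[0,0,0,1.6,8,-12,0],[0,0,0,2.4,12,-12,0]])

```text
time: 20.2
eef_pos: [555.6, -121.2, 140.2]
tcp_rot: [-0.019, 3.139, -0.001]
contact_force: [0.7, 0.5, -0.1]
gripper_width: 0.998
```

```bash
python3 go.py 414 167.4 140 0
```

```text
t 20.2 tcp [ 555.59  -121.204  140.161] F [ 0.684  0.471 -0.053] w 0.9977908216742638 j [-0.275  0.004  1.466  0.     1.669 -1.858]
turn [-0.     0.002  0.012] shift cm [13.803 29.032 -0.03 ]
```

Emit:
apply_moves(targets=[[0,0,0.01,1.7,3.6,0,0],[0,0,0.01,3.4,7.2,0,0],[0,0,0.01,5.1,10.8,0,0],[0,0,0.01,6.8,14.4,0,0],[0,0,0.01,8.6,18,0,0],[0,0,0.01,10.3,21.6,0,0],[0,0,0.01,12,25.2,0,0],[0,0,0.01,13.7,28.8,0,0]])

```text
time: 20.87
eef_pos: [413.5, 165.6, 139.6]
tcp_rot: [-0.006, 3.14, 0.001]
contact_force: [0.5, -0.5, 0.3]
gripper_width: 0.995
```

```bash
python3 go.py 414 167.4 35 0
python3 - <<'E'
from h import *
cv2.imwrite("pics/top4.png",ctrl.capture("top"));cv2.imwrite("pics/side4.png",ctrl.capture("side"))
a=cv2.imread("pics/top4.png")[140:300,160:500]
b=cv2.imread("pics/side4.png")[60:400,220:500]
cv2.imwrite("pics/p6.png",np.hstack([cv2.resize(a,(510,240)),cv2.resize(b,(198,240))]))
E
```

```text
t 20.87 tcp [413.501 165.629 139.6  ] F [ 0.501 -0.453  0.274] w 0.9947601039320416 j [ 0.305 -0.336  1.771  0.     1.705 -1.27 ]
turn [0.001 0.002 0.004] shift cm [-0.032  0.171 10.46 ]
```

View pics/p6.png

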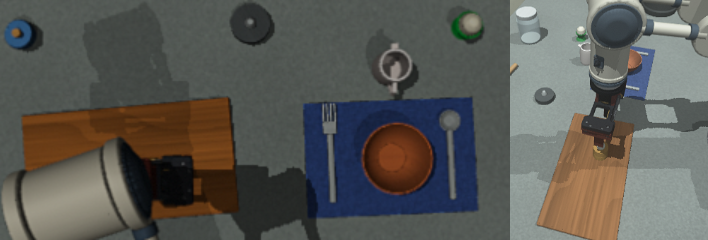

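Emit:
apply_moves(targets=[[0,0,0,0,0.1,2,0],[0,0,0,0,0.1,5,0],[0,0,0,0,0.1,8,0],[0,0,0,0,0.1,11,0],[0,0,0,0,0.1,11.8,0],[0,0,0,0,0.1,11.8,40],[0,0,0,0,0.1,11.8,80],[0,0,0,0,0.1,11.8,100]])

```text
time: 21.63
eef_pos: [416.1, 165.4, 22.9]
tcp_rot: [-0.006, 3.138, 0.002]
contact_force: [0.4, -0.5, 0.4]
gripper_width: 0.814
```

Emit:
apply_moves(targets=[[0,0,0,0,0,0,120],[0,0,0,0,0,0,140],[0,0,0,0,0,0,180],[0,0,0,0,0,0,255],[0,0,0,0,0,0,255],[0,0,0,0,0,0,255],[0,0,0,0,0,0,255]])

```text
time: 22.22
eef_pos: [415.0, 165.5, 21.2]
tcp_rot: [-0.007, 3.14, 0.001]
contact_force: [-0.8, 1.8, 5.6]
gripper_width: 0.494
```

```bash
python3 go.py 665 -2.2 80 0;python3 - <<'E'
from h import *
print(ctrl.state()["eef_pos"])
E
```

```text
t 22.22 tcp [415.015 165.541  21.207] F [-0.819  1.813  5.568] w 0.49414725734116405 j [ 0.303 -0.28   1.937  0.     1.483 -1.272]
turn [0.001 0.001 0.004] shift cm [-24.933 -16.877  -5.86 ]
[415.01492916 165.54052472  21.20657804]
```

Emit:
apply_moves(targets=[[0,0,0,0,0,-3,255],[0,0,0,0,0,-6,255],[0,0,0,-2,-1.4,-6,255],[0,0,0,-5,-3.4,-6,255],[0,0,0,-8,-5.4,-6,255],[0,0,0,-11,-7.4,-6,255],[0,0,0,-14,-9.5,-6,255],[0,0,0,-17,-11.5,-6,255]])

```text
time: 22.88
eef_pos: [585.7, 49.4, 79.0]
tcp_rot: [0.006, -3.139, 0.001]
contact_force: [-0.9, 0.7, -1.7]
gripper_width: 0.495
```

Emit:
apply_moves(targets=[[0,0,0,-3,-2,0,255],[0,0,0,-6,-4,0,255],[0,0,0,-7.5,-5,0,255],[0,0,0,-8,-5.4,0,255],[0,0,0,-8,-5.4,0,255],[0,0,0,-8,-5.4,0,255]])

```text
time: 23.38
eef_pos: [664.3, -2.4, 79.3]
tcp_rot: [0.006, -3.139, -0.001]
contact_force: [-0.0, 0.5, -1.3]
gripper_width: 0.494
```

```bash
python3 go.py 665 -2.2 60 0
python3 - <<'E'
from h import *
cv2.imwrite("pics/top5.png",ctrl.capture("top"));cv2.imwrite("pics/side5.png",ctrl.capture("side"))
a=cv2.imread("pics/top5.png")[115:195,285:365]
b=cv2.imread("pics/side5.png")[120:230,220:320]
cv2.imwrite("pics/p7.png",np.hstack([cv2.resize(a,(400,400),interpolation=2),cv2.resize(b,(400,440),interpolation=2)[:400]]))
E
```

```text
t 23.38 tcp [664.321  -2.404  79.328] F [-0.048  0.506 -1.315] w 0.4940856134938522 j [-0.055  0.283  1.269  0.     1.592 -1.63 ]
turn [ 0.    -0.002  0.004] shift cm [-0.073  0.019  1.933]
```

View pics/p7.png

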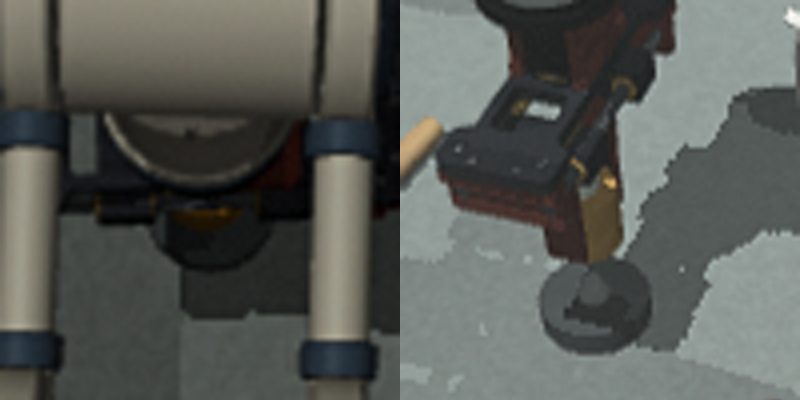

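Run:
```python
from h import *
np.set_printoptions(precision=1,suppress=True)
t=np.linspace(0,6.283,73)
def ext(c,x,y,z,r):
    p=proj(c,np.c_[x+r*np.cos(t),y+r*np.sin(t),0*t+z]); return p.min(0),p.max(0)
print("cup bottom side",*ext("side",664.3,-2.4,70,22),"cup top",*ext("side",664.3,-2.4,112,22))
for xy in ((665,-2.1),(667,-4)):
    for c in P: print(xy,c,"bot",*ext(c,*xy,0,35),"top",*ext(c,*xy,20,35))
b=cv2.imread("pics/side0.png")[165:225,240:300];a=cv2.imread("pics/top0.png")[125:185,297:357]
c=cv2.imread("pics/side5.png")[160:220,240:300]
cv2.imwrite("pics/p8.png",np.hstack([cv2.resize(i,(264,264),interpolation=0) for i in(a,b,c)]))
```

```text
cup bottom side [257.7 173. ] [276.  185.9] cup top [255.3 160.2] [274.3 173.1]
(665, -2.1) side bot [255.9 189. ] [283.5 209.4] top [254.8 183.6] [282.8 204. ]
(665, -2.1) top bot [313.1 143.4] [339.4 169.3] top [312.8 141.8] [339.5 168.2]
(667, -4) side bot [255.5 188.4] [283.  208.7] top [254.4 183. ] [282.4 203.3]
(667, -4) top bot [313.8 142.6] [340.1 168.6] top [313.5 141. ] [340.2 167.5]
```

View pics/p8.png

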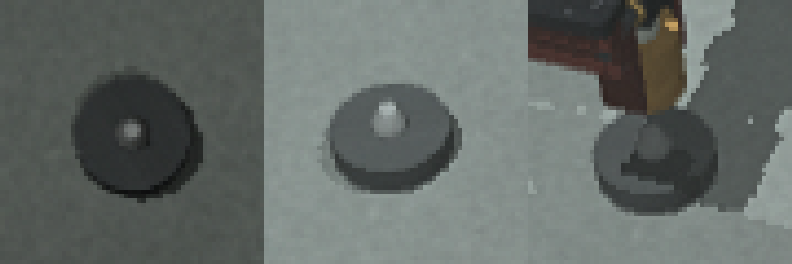

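Emit:
apply_moves(targets=[[0,0,0,-0.1,0,1,255],[0,0,0,-0.1,0,2,255],[0,0,0,-0.1,0,3,255],[0,0,0,-0.1,0,3.3,255],[0,0,0,-0.1,0,3.3,255],[0,0,0,-0.1,0,3.3,255]])

```text
time: 23.98
eef_pos: [665.9, -2.7, 46.7]
tcp_rot: [0.007, -3.14, -0.0]
contact_force: [-1.1, 0.7, -1.8]
gripper_width: 0.498
```

```bash
python3 go.py 665.7 -2.8 30 0
python3 - <<'E'
from h import *
c=ctrl.capture("side"); cv2.imwrite("pics/p9.png",cv2.resize(c[150:230,230:310],(480,480),interpolation=0))
E
```

```text
t 23.98 tcp [665.853  -2.664  46.726] F [-1.058  0.716 -1.768] w 0.4978078521936931 j [-0.055  0.302  1.305 -0.     1.536 -1.63 ]
turn [ 0.    -0.001  0.004] shift cm [ 0.013 -0.014  1.673]
```

View pics/p9.png

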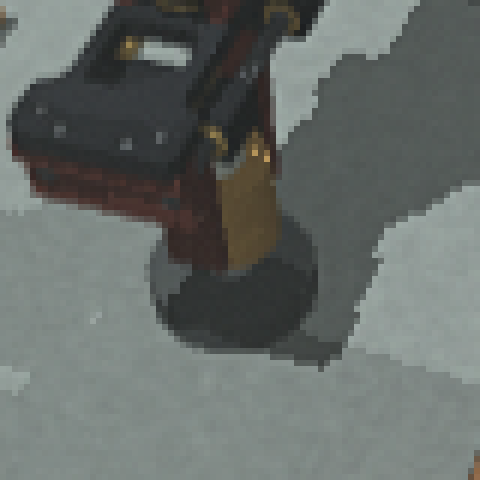

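Cup bottom (its edge at about (276,193)) hides the stud and sits centrally over the disc, so I'm lowering it in steps.

Emit:
apply_moves(targets=[[0,0,0,0,0,0.3,255],[0,0,0,0,0,0.6,255],[0,0,0,0,0,0.9,255],[0,0,0,0,0,0.9,255]])

```text
time: 24.37
eef_pos: [665.9, -2.8, 37.5]
tcp_rot: [0.007, -3.14, -0.0]
contact_force: [-0.6, -0.2, -2.4]
gripper_width: 0.494
```

Emit:
apply_moves(targets=[[0,0,0,0,0,0.2,255],[0,0,0,0,0,0.4,255],[0,0,0,0,0,0.6,255],[0,0,0,0,0,0.6,255]])

```text
time: 24.7
eef_pos: [666.0, -2.7, 31.8]
tcp_rot: [0.007, -3.141, -0.0]
contact_force: [-0.5, 0.2, -1.4]
gripper_width: 0.496
```

Emit:
apply_moves(targets=[[0,0,0,0,0,0.1,255],[0,0,0,0,0,0.2,255],[0,0,0,0,0,0.2,255]])

```text
time: 24.95
eef_pos: [666.2, -2.8, 30.2]
tcp_rot: [0.007, -3.141, 0.0]
contact_force: [-1.4, -0.0, -2.1]
gripper_width: 0.493
```

Emit:
apply_moves(targets=[[0,0,0,0,0,0.05,255],[0,0,0,0,0,0.05,255]])

```text
time: 25.12
eef_pos: [666.3, -2.8, 29.9]
tcp_rot: [-0.007, 3.142, 0.0]
contact_force: [-0.2, 1.0, -1.6]
gripper_width: 0.495
```

Emit:
apply_moves(targets=[[0,0,0,0,0,0.05,255],[0,0,0,0,0,0.05,255],[0,0,0,0,0,0.05,140],[0,0,0,0,0,0.05,110],[0,0,0,0,0,0.05,80],[0,0,0,0,0,0.05,60],[0,0,0,0,0,0.05,50],[0,0,0,0,0,0.05,50]])

```text
time: 25.78
eef_pos: [666.4, -2.7, 29.7]
tcp_rot: [-0.007, 3.141, 0.0]
contact_force: [0.3, 0.3, 0.4]
gripper_width: 0.795
```

Emit:
apply_moves(targets=[[0,0,0,0,0,-1,50],[0,0,0,0,0,-3,50],[0,0,0,0,0,-6,50],[0,0,0,0,0,-10,50],[0,0,0,0,0,-13,50],[0,0,0,3,0,-14,50],[0,0,0,7,0,-14,50],[0,0,0,10,0,-14,50]])

```text
time: 26.45
eef_pos: [565.3, -3.2, 171.6]
tcp_rot: [-0.007, 3.139, -0.0]
contact_force: [-1.6, -0.1, -0.2]
gripper_width: 0.803
```

Emit:
apply_moves(targets=[[0,0,0,3,3,0,50],[0,0,0,6,6,0,50],[0,0,0,9,9,0,50],[0,0,0,11,12,0,50],[0,0,0,13,16,0,50],[0,0,0,14,20,0,50],[0,0,0,15,23,0,50],[0,0,0,15,24,0,50]])

```text
time: 27.12
eef_pos: [413.3, 239.9, 170.8]
tcp_rot: [-0.013, 3.141, 0.004]
contact_force: [0.9, -0.4, 0.4]
gripper_width: 0.807
```

Run:
```python
from h import *
cv2.imwrite("pics/top6.png",ctrl.capture("top"));cv2.imwrite("pics/side6.png",ctrl.capture("side"))
a=cv2.imread("pics/top6.png")[125:300,290:500]
b=cv2.imread("pics/side6.png")[90:220,220:440]
cv2.imwrite("pics/p10.png",np.vstack([cv2.resize(a[:120],(630,360)),cv2.resize(b,(630,372))[:240]]))
```

```text
(no output)
```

View pics/p10.png

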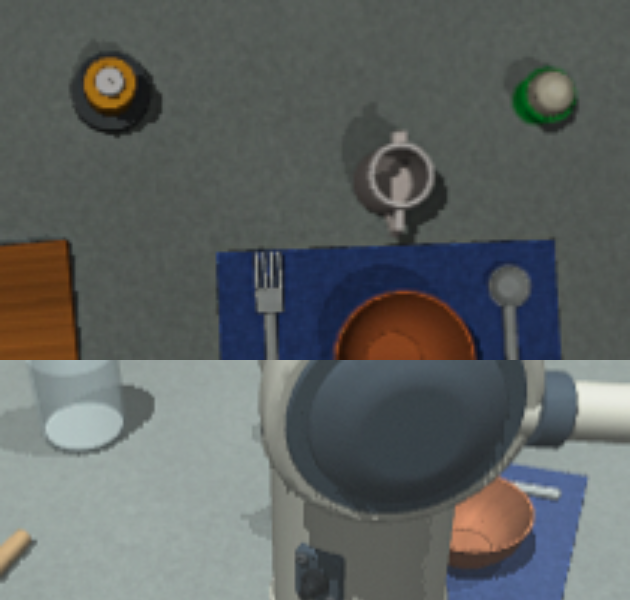

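Emit:
apply_moves(targets=[[0,0,0,0,4,-3,50],[0,0,0,2,8,-5,50],[0,0,0,5,12,-5,50],[0,0,0,8,16,-5,50],[0,0,0,11,20,-5,50],[0,0,0,14,23,-5,50],[0,0,0,17,26,-5,50],[0,0,0,20,29,-5,50]])

```text
time: 27.88
eef_pos: [242.7, 496.6, 219.7]
tcp_rot: [-0.003, 3.141, -0.0]
contact_force: [1.3, -0.0, -0.4]
gripper_width: 0.809
```

Emit:
apply_moves(targets=[[0,0,0,3,3,0,50],[0,0,0,4,4.5,0,50],[0,0,0,4,4.5,0,50]])

```text
time: 28.13
eef_pos: [201.0, 542.8, 218.8]
tcp_rot: [0.011, -3.141, 0.001]
contact_force: [0.3, 0.1, 0.3]
gripper_width: 0.805
```

Run:
```python
from h import *
np.set_printoptions(precision=1,suppress=True)
cv2.imwrite("pics/top7.png",ctrl.capture("top"));cv2.imwrite("pics/side7.png",ctrl.capture("side"))
b=cv2.imread("pics/side7.png")[90:220,230:440]
b2=cv2.imread("pics/side7.png")[155:220,235:305]
cv2.imwrite("pics/p11.png",np.hstack([cv2.resize(b,(420,260)),cv2.resize(b2,(280,260),interpolation=2)]))
t=np.linspace(0,6.283,73)
for r,z in((22,20),(22,62),(12,72)):
  for c in P:
    p=proj(c,np.c_[666+r*np.cos(t),-3+r*np.sin(t),0*t+z]); print(r,z,c,p.min(0),p.max(0))
f=lambda u,v:[290+u/3,125+v/3]
print("jug rim",atz("top",f(402,175),75),"candle",atz("top",f(110,80),72),"bowl",atz("top",f(405,361),53))
```

```text
22 20 side [259.8 187. ] [277.4 199.7]
22 20 top [318.1 146.3] [334.9 162.9]
22 62 side [257.6 175.1] [275.8 187.9]
22 62 top [317.6 143. ] [335.  160.3]
12 72 side [261.2 175. ] [271.2 182. ]
12 72 top [321.4 146.1] [331.1 155.6]
jug rim [ 578.7 -242.9   75. ] candle [664.  -4.  72.] bowl [ 425.2 -244.5   53. ]
```

View pics/p11.png

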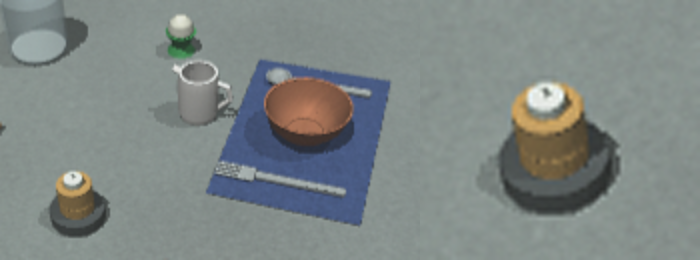

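```bash
python3 -c "
from station import ctrl
s=ctrl.state();print(s['time'],s['contact_force'],s['gripper_width']);print(ctrl.sign_off())"
```

```text
28.2333 [-0.63750796 -0.17582625 -0.77433691] 0.8018274847665048
the job is handed in; nothing more can be done
None
```

The breakfast place is laid and the job is handed in at 28.2 s. I placed things in the order asked: fork, spoon, jug, then the candle cup. The gripper ended open, back near its start and touching nothing.

Last checks, in the mat's own frame (mm):

| Item | Measured | Wanted |
|---|---|---|
| Fork | x about -1, y +105, about 0.5° off straight | x 0, y +105 |
| Spoon | x about -2, y -106, about 1.3° off straight | x 0, y -105 |
| Jug | x about +153, y about 0, upright | x +155, y 0 |

- **Jug clearance:** from the given sizes, the handle is only about 3 mm clear of the mat's far edge.
- **Candle cup:** in the side view its top and underside are within 1 pixel of where a fully home cup should appear. A cup sitting on top of the stud would show about 4 pixels higher.
- **Bowl:** in the last picture it is where it was at the start, within 1 mm.
- **Candle foot, egg cup and salt pot:** I did not re-measure these at the end. The foot and egg cup look unmoved in the last pictures, and the arm made no contact near the salt pot.
- **Disagreements:** the two cameras differed by 2 to 6 mm on some early points, so I checked the cup against the foot in the side view before lowering it. The top view was blocked by the arm there.

I viewed 15 pictures, one over the budget of 14.

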